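# Take up a shampoo bar with the tongs

### The arm

A 7-joint arm with a two-finger parallel gripper is mounted at the origin on the work surface. World frame = base frame: x ahead of the robot, y to its left, z up, the work surface at z = 0. Lengths are in m, angles in rad, forces in N, time in s.
With the tool pointing down it reaches from about 0.4 to 0.85 m from the base axis. Payload 4.5 kg.
Tool frame: the origin (TCP) lies midway between the tips of the shut fingers; the grasp point (between the pads) lies 19 mm behind it; z points along the fingers, y is the direction in which the jaws open and shut (so a half turn about z gives the same grasp; the last joint's range is limited). The gripper opens to 88 mm and grips with 3 to 60 N. Pads are 18 mm wide; open, the fingers measure 123 mm over their backs; the gripper's body (75 mm by 187 mm) begins 45 mm behind the grasp point.
Start: joints at [1.214, 0.689, -0.195, 1.565, 0.157, 0.902, -0.215], TCP at [0.238, -0.578, 0.239] pointing down, gripper open.
Joint ranges: [-3.01, 3.01], [-0.46, 2.08], [-1.47, 1.51], [0.13, 2.56], [-1, 4.14], [0.04, 2.09], [-2.66, 2.66]. Speed limits (rad/s): [2.57, 2.57, 3.14, 3.14, 3.14, 3.14, 3.14].

### API

Orientations are given as a unit quaternion [x, y, z, w].
In Python, from plant import r gives the robot as it stands. The module is installed in compiled form; this text tells all that it offers.
- The arm moves only by the shell command python3 -m jog 'ROWS' [FORCE]. ROWS is JSON, a list of rows, each an object with "translation": the shift along the tool's x, y, z in units of 40 mm (1.0 is 40 mm), a list of three; "twist": the turn about the tool's z in units of 6 degrees (1.0 is 6 degrees); "claw": the opening in per cent of the stroke, from 0 (shut) to 100 (fully open). A call has 1 to 20 rows; each row shifts and turns the commanded pose from where the row before left it, along the tool's axes as they then stand; what a row does not reach is not made up. A row lasts 1/12 s, in which the tool goes at most 41.7 mm and 7.16 degrees, less where a joint would pass 70% of its speed; a pose out of reach is approached as far as the arm can. A call is refused whole if a number of a shift passes 1 or a number of a turn 1, either way. A call with a gripper value outside its range is refused whole. The fingers move at their own pace and stop on an object; FORCE is the grip in N (left out, the last holds). Time passes only in rows, so rows that do not move let the fingers close. It gives the time, the measured TCP pose, the force and the opening at its end, in the units of the state.
- r.get_state(): the state, without advancing time (a new reading comes with each control period).
- r.snapshot(name): name is "scene" or "side" or "wrist"; returns a dict with "img" (480x640x3 uint8, red, green, blue), "fx", "fy", "cx", "cy" (pixels), "origin" and "rotation" of the camera in the world; the wrist camera has in their place "T_tool_cam" (4x4, takes a point from camera to tool coordinates, whose origin is the TCP and whose axes are the flange's). Camera axes: x right, y up, looking along -z (the intrinsics and any distortion apply to the point x, -y, -z); pixel columns grow to the right and rows downward; lengths in m; the calibration is good to about 2 mm. A picture is of the moment at which its call begins: read the wrist's pose just before it. There is no depth.
- r.finish_job(): hands the job in, once; it reports no verdict.
Trained networks look in the newest picture that a camera, given by its name, has taken for a name from the list of things; names that differ only in an ending like _2 or _b are one class to them, and where a whole thing is asked for, a point or a joint stands for the part that bears it (a point fixed in the world has none). Each returns a list of dicts, best first, with "confidence" (0 to 1); they miss things now and then, are a little off and sometimes report something else, mostly with a low value. They report only what shows in the picture. A call takes as long as a camera call.
- r.spot_in(label, camera): "rect" ([left, top, right, bottom] in pixels, round what is visible of it).
- r.spot_point(label, camera): "location" ([row, column] in pixels: a listed point, or the origin of a listed thing).
The state is a dict: "clock": time; "q": joint angles; "qd": joint speeds; "joint_torque": joint torques, N m; "tool_pos": TCP position; "eef_rot": TCP orientation; "contact_force": force on the tool from outside, world axes, zero at the start; "moment": the same for the moment, N m; "opening": opening from 0.0 (shut) to 1.0 (fully open).
Only numpy, scipy, OpenCV 4.12 (cv2) and the standard library are available. Lean on these libraries where they do the work, as an engineer would, in place of code of your own. Each camera call takes 0.05 s, during which the arm holds its last target. There are 200 camera calls.

### The job

At the counter of a household-goods shop, swing the brass hasp off its staple and back past upright so that the tongs on the rest are free, then pick up the tongs and close their tips on the green shampoo bar on the display board. Lift the bar about a hand's breadth clear of the board and finish while still holding it up in the tongs: do not put it down or let go. Never touch the green bar with the robot itself, and leave the white and rose bars, the cream jar and the bottle where they stand.

Things in the scene. Friction and masses are not known exactly. Their poses are not given: they have to be found in the camera images.
- rest: Fixed teal tongs rest. Origin on the counter under the tongs' grip point; +x along the tongs to their tips. Plate 190x110x6 mm (x -110 to 80, y -55 to 55); two 16 mm wide cross bars at x -87 and +50, tops at z 20, carry the tongs: below the grip point is only the plate. At x -65: hinge post at y -38 (46 mm tall), staple post with brass wire loop at y +36 (64 mm tall)
- hasp (a joint): Hinged brass hasp barring the tongs: strap 18 mm wide, 5 mm thick, crossing 7.5 mm above the tongs from its hinge (rest's -y side) to the staple (+y side). 0 = level, over the staple; grows as the free end swings up and over towards the rest's -y; 1.57 = upright; stop at 2.6. Starts at 0 to 0.25. Stays where it is left (hinge friction 0.05 N m, 60 g)
- hasp_hinge (a point): A point on the hasp's hinge axis, fixed to the rest at (-65, -36, 52) mm in the rest's frame; the axis runs along the rest's x
- hasp_tab (a point): Middle of the red pull tab at the hasp's free end, 88.5 mm along the strap from the hinge axis and 18 mm above the strap's mid-plane. Tab 18 mm wide (along the hinge axis), 7 thick, 30 tall, standing up when the hasp is level. Pinch it across the 18 mm, fingers pointing down; it turns between the pads as the hasp swings
- tongs: Loose steel spring tongs, black rubber tips, lying on edge along the rest: 210 mm long, 22 mm tall, 120 g. Origin midway between the arms, under the grip point; +x to the tips, z up; frame fixed to the +y arm. Pivot at x -100. Flat outer grip faces at x -33 to 33, 55 mm apart when open. Tips: plates at x 60 to 104, inner faces 65 mm apart open (outer 77)
- tongs_jaw (a joint): Angle the tongs are closed by: 0 = open (start), about 0.10 = closed on a 46 mm bar, 0.25 = stop. A spring holds them open: squeezed at the grip point they start to close at 8 N and reach a bar at about 10 N. A 4 to 6 N grip carries them open; 20 to 30 N clamps a bar firmly; they reopen when the grip eases
- tongs_grip (a point): Grip point of the tongs: midway between the flat grip faces, 11 mm above the tongs' underside (31 mm above the counter on the rest)
- tongs_tip (a point): Point midway between the open tongs' rubber tips, at half their height: 83 mm ahead of the grip point along the tongs' x
- board: Fixed wooden display board 110 x 290 x 24 mm (x, y, z) on which the three bars stand, about 90 mm apart along its y; origin at the centre of its underside, top at z = 24 mm
- green_bar: Green solid shampoo bar, an upright round puck 46 mm in diameter and 30 mm tall, about 60 g; origin at the centre of its underside. The one to take up
- white_bar: White bar of the same size, to be left alone; origin at the centre of its underside
- rose_bar: Rose-pink bar of the same size, to be left alone; origin at the centre of its underside
- jar: Cream-coloured jar with a green lid, 64 mm in diameter, 62 mm tall, loose, to be left alone; origin at the centre of its underside
- bottle: White bottle with a red cap, 56 mm in diameter, 170 mm tall, loose, to be left alone; origin at the centre of its underside

How it is judged:
By the outcome, as a careful person would: the job done as asked, in the order asked, and still so for the second after the job is handed in, while the arm keeps its last pose, push and grip.
It also fails if it takes over 56 s, if anything falls off the work surface, if the arm or the gripper's body presses on something with over 40 N, if the wrist force passes 120 N, or if a joint passes its speed limit or range.

## Working session

There is one attempt and no reset: what is moved stays moved. The work goes in short steps, Python scripts to look and compute and a shell command to move; the robot and the scene stay as the last step left them, time stands still between calls to the robot, and variables do not carry over. Pictures are saved under pics/ and viewed, about 8 in all and at most 12, crops included, and the job is handed in when it is done.

```bash
mkdir -p pics; cat > h.py <<'E'
import numpy as np, cv2
from plant import r
from scipy.spatial.transform import Rotation as R
def st(): return r.get_state()
def cam(name):
    s=st(); d=r.snapshot(name)
    if 'T_tool_cam' in d:
        T=np.eye(4);T[:3,:3]=R.from_quat(s['eef_rot']).as_matrix();T[:3,3]=s['tool_pos']
        C=T@np.array(d['T_tool_cam']); d['origin']=C[:3,3]; d['rotation']=C[:3,:3]
    d['origin']=np.array(d['origin']);d['rotation']=np.array(d['rotation']).reshape(3,3)
    return d
def ray(d,rc):
    v=np.array([(rc[1]-d['cx'])/d['fx'],-(rc[0]-d['cy'])/d['fy'],-1.]); v=d['rotation']@v; return v/np.linalg.norm(v)
def atz(d,rc,z):
    v=ray(d,rc); return d['origin']+v*(z-d['origin'][2])/v[2]
def tri(obs):
    A=np.zeros((3,3));b=np.zeros(3)
    for d,rc in obs:
        v=ray(d,rc);P=np.eye(3)-np.outer(v,v);A+=P;b+=P@d['origin']
    x=np.linalg.solve(A,b)
    return x,[float(np.linalg.norm((np.eye(3)-np.outer(ray(d,rc),ray(d,rc)))@(x-d['origin']))*1000) for d,rc in obs]
def proj(d,p):
    c=d['rotation'].T@(np.array(p)-d['origin']); return [d['cy']-d['fy']*c[1]/-c[2]*1.0, d['cx']+d['fx']*c[0]/-c[2]]
def save(d,n,crop=None):
    im=d['img'][:,:,::-1]
    if crop: a,b,c,e=crop; im=cv2.resize(im[b:e,a:c],None,fx=2,fy=2)
    cv2.imwrite('pics/'+n+'.png',im)
E
python3 - <<'E'
from h import *
np.set_printoptions(precision=4,suppress=True)
s=st();print(s); print(R.from_quat(s['eef_rot']).as_matrix())
D={}
for n in ['scene','side']:
    D[n]=cam(n); save(D[n],n+'0'); print(n,{k:v for k,v in D[n].items() if k!='img'})
for l in ['rest','hasp_hinge','hasp_tab','tongs','tongs_grip','tongs_tip','board','green_bar','white_bar','rose_bar','jar','bottle']:
    o=[]
    for n in D:
        q=r.spot_point(l,n)
        print(l,n,[(np.round(x['location'],1).tolist(),round(x['confidence'],2)) for x in q[:3]])
        if q:o.append((D[n],q[0]['location']))
    if len(o)==2: print('   ',*tri(o))
E
```

```text
{'clock': 0.0, 'q': array([ 1.2138,  0.69  , -0.1945,  1.5664,  0.1573,  0.9025, -0.2151]), 'qd': array([-0.0008,  0.0014,  0.0004, -0.0007, -0.0001, -0.0016, -0.0011]), 'joint_torque': array([  0.0007, -52.7563,  -1.2669, -15.3428,  -0.0528,   0.0065,
         0.0001]), 'tool_pos': array([ 0.2378, -0.5773,  0.2379]), 'eef_rot': array([ 0.981 ,  0.1942, -0.0002, -0.0009]), 'contact_force': array([ 0.4234, -0.291 , -0.08  ]), 'moment': array([ 0.0434, -0.0361,  0.0503]), 'opening': 1.0013269793289024}
[[ 0.9246  0.381  -0.0008]
 [ 0.381  -0.9246  0.0017]
 [-0.0001 -0.0018 -1.    ]]Traceback (most recent call last):
  File "<stdin>", line 6, in <module>
  File "h.py", line 10, in cam
    d['origin']=np.array(d['origin']);d['rotation']=np.array(d['rotation']).reshape(3,3)
                                                    ~~~~~~~~~~~~~~~~~~~~~~~~~~~~~~~^^^^^
ValueError: cannot reshape array of size 4 into shape (3,3)
```

```bash
sed -i "s/    d\['origin'\]=np.array(d\['origin'\]);.*/    d['origin']=np.array(d['origin']);q=np.array(d['rotation']);d['rotation']=R.from_quat(q).as_matrix() if q.size==4 else q/" h.py
python3 - <<'E'
from h import *
np.set_printoptions(precision=4,suppress=True)
D={}
for n in ['scene','side']:
    D[n]=cam(n); save(D[n],n+'0'); print(n,{k:v for k,v in D[n].items() if k!='img'})
for l in ['rest','hasp_hinge','hasp_tab','tongs','tongs_grip','tongs_tip','board','green_bar','white_bar','rose_bar','jar','bottle']:
    o=[]
    for n in D:
        q=r.spot_point(l,n)
        print(l,n,[(np.round(x['location'],1).tolist(),round(x['confidence'],2)) for x in q[:3]])
        if q:o.append((D[n],q[0]['location']))
    if len(o)==2: print('   ',*tri(o))
E
```

```text
scene {'fx': 526.7963825595174, 'fy': 526.7963825595174, 'cx': 318.2208557940474, 'cy': 245.910863815592, 'origin': array([1.0938, 0.7526, 0.7646]), 'rotation': array([[-0.8464, -0.3164,  0.4283],
       [ 0.5325, -0.4964,  0.6856],
       [-0.0044,  0.8084,  0.5886]])}
side {'fx': 599.529500394978, 'fy': 599.529500394978, 'cx': 323.13711712649246, 'cy': 235.21116193550287, 'origin': array([0.2413, 0.7423, 0.9432]), 'rotation': array([[-0.9067,  0.3054, -0.2911],
       [-0.4219, -0.6543,  0.6277],
       [ 0.0012,  0.6919,  0.722 ]])}
rest scene [([314.8, 409.9], 0.59)]
rest side [([346.2, 318.0], 0.69), ([146.1, 363.8], 0.62)]
    [0.5105 0.1808 0.0038] [5.009844323059735, 5.009844323059726]
hasp_hinge scene [([280.6, 423.7], 0.61)]
hasp_hinge side [([323.3, 358.2], 0.71), ([256.4, 237.4], 0.69)]
    [0.4504 0.1412 0.0489] [2.335164435143708, 2.33516443514364]
hasp_tab scene [([292.6, 457.4], 0.77), ([279.3, 423.7], 0.57)]
hasp_tab side [([323.2, 276.1], 0.64), ([351.9, 339.2], 0.63), ([220.9, 362.7], 0.35)]
    [0.5334 0.2917 0.1757] [11.942670506503752, 11.942670506503818]
tongs 
[... 663 characters left out ...]
7, 3.017682076504684]
white_bar scene [([262.2, 331.1], 0.65), ([249.3, 315.7], 0.44)]
white_bar side [([249.3, 347.9], 0.73)]
    [ 0.5534 -0.0554  0.0091] [0.7541973235956905, 0.7541973235957421]
rose_bar scene [([244.2, 309.2], 0.78), ([316.7, 413.3], 0.55)]
rose_bar side [([220.8, 362.4], 0.7), ([257.9, 232.8], 0.29)]
    [ 0.5581 -0.1469  0.0081] [0.26662488882946334, 0.2666248888295077]
jar scene [([329.4, 280.0], 0.57)]
jar side [([259.7, 235.2], 0.88), ([218.3, 362.2], 0.48)]
    [0.7571 0.0666 0.0029] [0.28518055944013204, 0.285180559440081]
bottle scene [([211.9, 231.8], 0.71)]
bottle side [([145.1, 365.2], 0.77)]
    [ 0.6535 -0.3963  0.0058] [4.851529196379792, 4.851529196379849]
```

View pics/scene0.png

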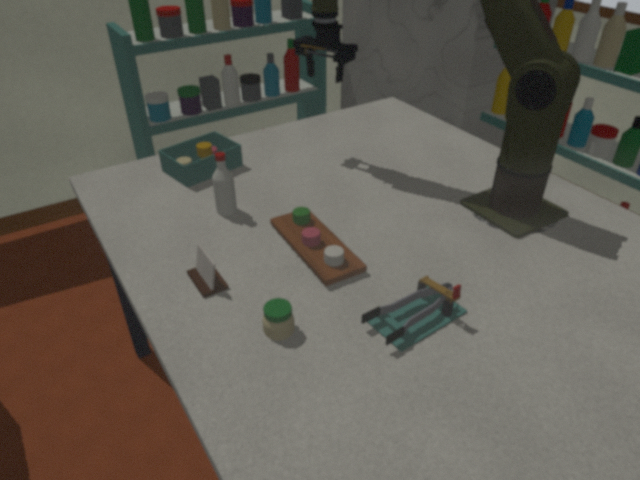

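View pics/side0.png

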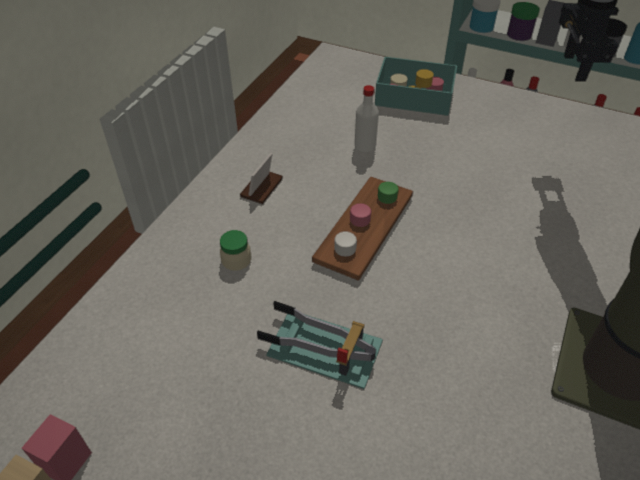

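```bash
python3 -m jog '[{"translation":[0.8,-0.52,-0.17],"twist":0,"claw":100},{"translation":[0.8,-0.52,-0.17],"twist":0,"claw":100},{"translation":[0.8,-0.52,-0.17],"twist":0,"claw":100},{"translation":[0.8,-0.52,-0.17],"twist":0,"claw":100},{"translation":[0.8,-0.52,-0.17],"twist":0,"claw":100},{"translation":[0.8,-0.52,-0.17],"twist":0,"claw":100},{"translation":[0.8,-0.52,-0.17],"twist":0,"claw":100},{"translation":[0.8,-0.52,-0.17],"twist":0,"claw":100},{"translation":[0.8,-0.52,-0.17],"twist":0,"claw":100},{"translation":[0.8,-0.52,-0.17],"twist":0,"claw":100},{"translation":[0.8,-0.52,-0.17],"twist":0,"claw":100},{"translation":[0.8,-0.52,-0.17],"twist":0,"claw":100},{"translation":[0,0,0],"twist":0,"claw":100},{"translation":[0,0,0],"twist":0,"claw":100}]' 10
cat >> h.py <<'E'
def go(p,yaw):
    "print tool-frame shift units to TCP target p with present axes, and twist units to tool-y heading yaw(deg)"
    s=st();M=R.from_quat(s['eef_rot']).as_matrix()
    y=np.degrees(np.arctan2(M[1,1],M[0,1]));t=-(yaw-y);t=(t+180)%360-180
    print('at',np.round(s['tool_pos'],4),'yaw_y %.2f'%y,'shift units',np.round(M.T@(np.array(p)-s['tool_pos'])/.04,2),'twist %.2f'%(t/6),'F',np.round(s['contact_force'],1),'open',round(s['opening'],3),'t',round(s['clock'],2))
E
python3 - <<'E'
from h import *
np.set_printoptions(precision=4,suppress=True)
d=cam('wrist');save(d,'w1');print(np.array(d['T_tool_cam']))
for l,z in [('board',0),('green_bar',.024),('white_bar',.024),('rose_bar',.024)]:
    for x in r.spot_point(l,'wrist')[:2]: print(l,np.round(x['location'],1),round(x['confidence'],2),atz(d,x['location'],z))
    for x in r.spot_in(l,'wrist')[:1]: print('  rect',np.round(x['rect']))
go([.5,.19,.32],4.5); print(st()['q'])
E
```

```text
clock: 2.52
tool_pos: [0.4998, -0.1981, 0.3208]
eef_rot: [0.98, 0.197, 0.001, -0.0]
contact_force: [-1.1, -1.2, -0.3]
opening: 1.0
[[-0.0003  0.9463  0.3234  0.084 ]
 [ 1.      0.0001  0.0006 -0.0008]
 [ 0.0005  0.3234 -0.9463 -0.1467]
 [ 0.      0.      0.      1.    ]]
board [131.7 280.7] 0.7 [ 0.5485 -0.1291  0.    ]
  rect [164.  36. 400. 222.]
green_bar [173.4 343. ] 0.81 [ 0.5327 -0.2251  0.024 ]
  rect [330. 158. 364. 200.]
white_bar [101.8 211.5] 0.73 [ 0.5499 -0.0399  0.024 ]
  rect [192.  75. 233. 119.]
rose_bar [128.8 288.2] 0.78 [ 0.5569 -0.1384  0.024 ]
rose_bar [57.6 27.3] 0.41 [0.5124 0.1756 0.024 ]
  rect [265. 108. 305. 145.]
at [ 0.4976 -0.2016  0.3202] yaw_y -67.70 shift units [ 3.77 -9.03  0.  ] twist -12.03 F [0.7 0.4 0.1] open 0.999 t 2.97
[ 0.4278  0.4763 -0.2025  1.7204  0.1134  0.9565 -0.9998]
```

View pics/w1.png

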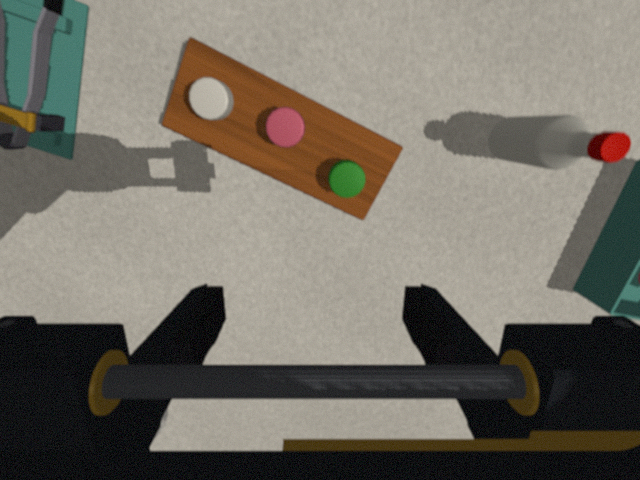

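```bash
python3 -m jog '[{"translation":[0.28,-0.94,0],"twist":0,"claw":100},{"translation":[0.28,-0.94,0],"twist":0,"claw":100},{"translation":[0.28,-0.94,0],"twist":0,"claw":100},{"translation":[0.28,-0.94,0],"twist":0,"claw":100},{"translation":[0.28,-0.94,0],"twist":0,"claw":100},{"translation":[0.28,-0.94,0],"twist":0,"claw":100},{"translation":[0.28,-0.94,0],"twist":0,"claw":100},{"translation":[0.28,-0.94,0],"twist":0,"claw":100},{"translation":[0.28,-0.94,0],"twist":0,"claw":100}]'
python3 -m jog '[{"translation":[0,0,0],"twist":-1,"claw":100},{"translation":[0,0,0],"twist":-1,"claw":100},{"translation":[0,0,0],"twist":-1,"claw":100},{"translation":[0,0,0],"twist":-1,"claw":100},{"translation":[0,0,0],"twist":-1,"claw":100},{"translation":[0,0,0],"twist":-1,"claw":100},{"translation":[0,0,0],"twist":-1,"claw":100},{"translation":[0,0,0],"twist":-1,"claw":100},{"translation":[0,0,0],"twist":-1,"claw":100},{"translation":[0,0,0],"twist":-1,"claw":100},{"translation":[0,0,0],"twist":-1,"claw":100},{"translation":[0,0,0],"twist":-1,"claw":100},{"translation":[0,0,0],"twist":0,"claw":100},{"translation":[0,0,0],"twist":0,"claw":100}]'
cat >look.py <<'E'
from h import *
import sys
np.set_printoptions(precision=4,suppress=True)
d=cam('wrist');save(d,sys.argv[1])
for l,z in [('rest',0),('hasp_hinge',.052),('hasp_tab',.07),('tongs',.02),('tongs_grip',.031),('tongs_tip',.031)]:
    for x in r.spot_point(l,'wrist')[:2]: print(l,np.round(x['location'],1),round(x['confidence'],2),atz(d,x['location'],z))
go([.443,.230,.16],4.5)
E
python3 look.py w2
```

```text
clock: 3.72
tool_pos: [0.462, 0.1519, 0.3205]
eef_rot: [0.981, 0.194, 0.0, 0.0]
contact_force: [1.5, -0.2, 0.2]
opening: 0.997
clock: 4.88
tool_pos: [0.4624, 0.1501, 0.3202]
eef_rot: [0.681, 0.732, -0.0, -0.0]
contact_force: [-0.1, -0.7, 0.5]
opening: 1.003
rest [163.2 350.6] 0.96 [0.5098 0.1849 0.    ]
hasp_hinge [198. 307.] 0.83 [0.4537 0.1436 0.052 ]
hasp_tab [126.6 302.8] 0.6 [0.4437 0.2288 0.07  ]
tongs [124.4 301.1] 0.52 [0.4399 0.2305 0.02  ]
at [0.4624 0.1505 0.3203] yaw_y 4.36 shift units [ 2.02 -0.33  4.01] twist -0.02 F [0.  0.7 0.5] open 0.997 t 5.23
```

View pics/w2.png

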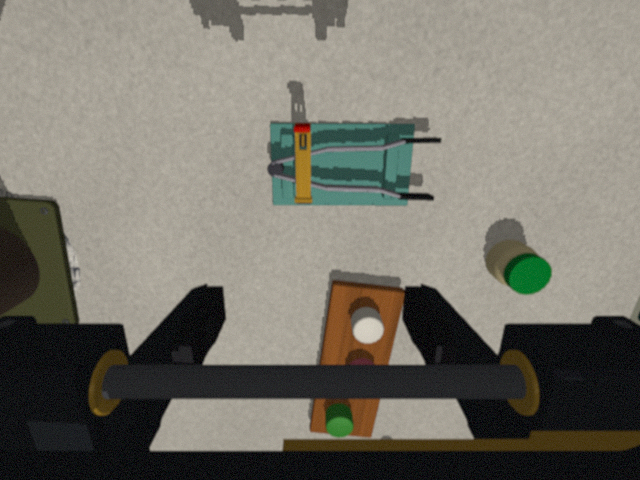

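```bash
cat >rest.py <<'E'
from h import *
np.set_printoptions(precision=4,suppress=True)
W=cam('wrist');S=cam('scene');D=cam('side')
for l in ['hasp_tab','hasp_hinge','rest','tongs_grip','tongs_tip']:
    for n in ['wrist','scene','side']: print(l,n,[(np.round(x['location'],1).tolist(),round(x['confidence'],2)) for x in r.spot_point(l,n)[:2]])
# red tab centroid by colour
for n,d,box in [('wrist',W,(100,150,285,320)),('scene',S,(280,305,445,465)),('side',D,(340,370,330,360))]:
    a,b,c,e=box;im=d['img'][a:b,c:e].astype(int)
    m=(im[...,0]>90)&(im[...,1]<.45*im[...,0])&(im[...,2]<.45*im[...,0])
    rr,cc=np.nonzero(m); print(n,'red n',m.sum(), (rr.mean()+a,cc.mean()+c) if m.sum() else '', (rr.min()+a,rr.max()+a,cc.min()+c,cc.max()+c) if m.sum() else '')
    d['red']=(rr.mean()+a,cc.mean()+c) if m.sum() else None
o=[(d,d['red']) for d in (W,S,D) if d['red']]
print('tab tri',*tri(o))
hsv=cv2.cvtColor(W['img'],cv2.COLOR_RGB2HSV); m=cv2.inRange(hsv,(80,50,40),(100,255,255)); m[:100]=0;m[230:]=0;m[:,:250]=0;m[:,450:]=0
m=cv2.morphologyEx(m,cv2.MORPH_CLOSE,np.ones((15,15)))
c=max(cv2.findContours(m,0,2)[0],key=cv2.contourArea)[:,0]
P=np.array([atz(W,(p[1],p[0]),.006)[:2] for p in c],np.float32)*1000
print(cv2.minAreaRect(P),P.min(0),P.max(0))
pv=atz(W,(169,275),.031);tp=atz(W,(168.5,436),.031);print('pivot',pv,'tip',tp,np.degrees(np.arctan2(*(tp-pv)[1::-1])))
E
python3 rest.py
```

```text
hasp_tab wrist [([125.6, 301.5], 0.92)]
hasp_tab scene [([290.4, 458.2], 0.96)]
hasp_tab side [([356.4, 341.8], 0.73), ([339.6, 316.0], 0.57)]
hasp_hinge wrist [([198.3, 307.1], 0.59)]
hasp_hinge scene [([279.2, 422.9], 0.76)]
hasp_hinge side [([324.7, 356.9], 0.69)]
rest wrist [([166.5, 350.2], 0.94)]
rest scene [([317.8, 410.0], 0.89)]
rest side [([347.4, 317.6], 0.78)]
tongs_grip wrist []
tongs_grip scene [([307.9, 412.7], 0.61)]
tongs_grip side [([355.2, 342.6], 0.61), ([337.7, 316.1], 0.6)]
tongs_tip wrist []
tongs_tip scene [([325.9, 380.0], 0.61), ([326.3, 281.4], 0.2)]
tongs_tip side [([324.4, 280.0], 0.77)]
wrist red n 108 (np.float64(128.8148148148148), np.float64(301.6574074074074)) (np.int64(125), np.int64(132), np.int64(294), np.int64(309))
scene red n 1 (np.float64(288.0), np.float64(455.0)) (np.int64(288), np.int64(288), np.int64(455), np.int64(455))
side red n 29 (np.float64(350.3103448275862), np.float64(342.41379310344826)) (np.int64(348), np.int64(352), np.int64(338), np.int64(347))
tab tri [0.4447 0.2254 0.0846] [2.465853555528796, 1.68040620629214, 1.041996602924719]
((496.35809326171875, 181.6514129638672), (188.206298828125, 108.57866668701172), 3.8891866207122803) [400.0142 121.6888] [593.0665 241.4473]
pivot [0.41  0.174 0.031] tip [0.6164 0.1903 0.031 ] 4.517842873252104
```

```bash
cat >hasp.py <<'E'
from h import *
O=np.array([.5114,.1827,0]);YAW=4.2;c,s=np.cos(np.radians(YAW)),np.sin(np.radians(YAW))
M=np.array([[c,-s,0],[s,c,0],[0,0,1]])
def w(x,y,z): return O+M@np.array([x,y,z])/1000
def tab(th,a=88.5,h=18): return w(-65,-36+a*np.cos(th)-h*np.sin(th),52+a*np.sin(th)+h*np.cos(th))
if __name__=='__main__':
    W=cam('wrist');S=cam('scene');D=cam('side')
    for th in (0,.08,.16,.25):
        print(th,tab(th).round(4),[np.round(proj(d,tab(th)),1).tolist() for d in (W,S,D)])
    print('hinge',w(-65,-36,52),[np.round(proj(d,w(-65,-36,52)),1).tolist() for d in (W,S,D)])
    print('tip',[np.round(proj(d,w(83,0,31)),1).tolist() for d in (W,S,D)])
    save(S,'s3',(390,250,490,340)); save(D,'d3',(290,310,390,370))
    cv2.imwrite('pics/both.png',np.vstack([cv2.resize(cv2.imread('pics/s3.png'),(600,320)),cv2.resize(cv2.imread('pics/d3.png'),(600,280))][:2]))
E
python3 hasp.py
```

```text
0 [0.4427 0.2303 0.07  ] [[125.4, 302.3], [294.4, 457.2], [358.4, 342.3]]
0.08 [0.4429 0.2286 0.077 ] [[127.1, 302.1], [291.3, 457.1], [355.3, 342.7]]
0.16 [0.443  0.2263 0.0839] [[129.4, 301.9], [288.0, 456.8], [351.9, 343.3]]
0.25 [0.4433 0.2231 0.0913] [[132.6, 301.7], [284.3, 456.1], [347.9, 344.1]]
hinge [0.44921113 0.1420362  0.052     ] [[199.2, 303.3], [278.6, 423.9], [324.2, 358.4]]
tip [[168.4, 418.7], [325.1, 382.5], [322.4, 275.8]]
```

View pics/both.png

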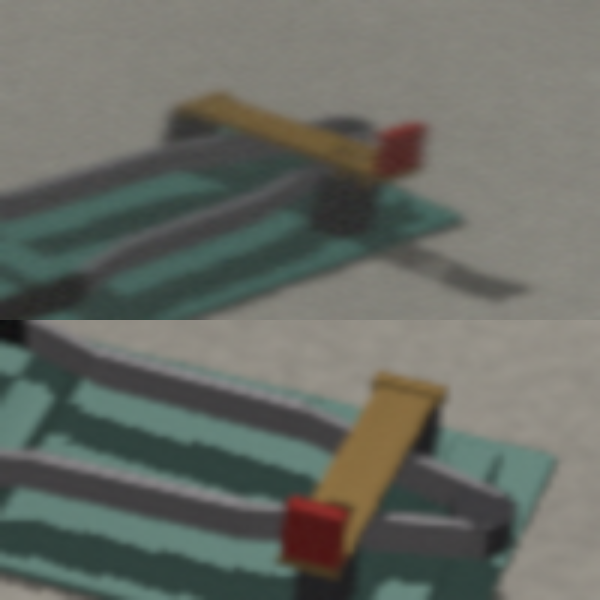

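```bash
python3 -m jog '[{"translation":[0.66,-0.11,0],"twist":0,"claw":100},{"translation":[0.66,-0.11,0.5],"twist":0,"claw":100},{"translation":[0.66,-0.11,0.5],"twist":0,"claw":100},{"translation":[0,0,1],"twist":0,"claw":100},{"translation":[0,0,1],"twist":0,"claw":100},{"translation":[0,0,1],"twist":0,"claw":100},{"translation":[0,0,0.5],"twist":0,"claw":100},{"translation":[0,0,0],"twist":0,"claw":100},{"translation":[0,0,0],"twist":0,"claw":100}]'
python3 - <<'E'
from hasp import *
t=tab(.08,88.5,20);go(t-[0,0,.019],4.2)
d=cam('wrist');save(d,'w4');S=cam('scene')
for n in('wrist','scene'):print(n,r.spot_point('hasp_tab',n)[:2])
print('exp',proj(d,tab(.08)))
E
```

```text
clock: 7.03
tool_pos: [0.4428, 0.2285, 0.1399]
eef_rot: [0.679, 0.734, -0.001, -0.0]
contact_force: [0.7, 0.2, 0.6]
opening: 1.001
at [0.4428 0.2285 0.1399] yaw_y 4.42 shift units [0.   0.01 2.  ] twist 0.04 F [0.7 0.2 0.6] open 1.001 t 7.03
wrist [{'location': [256.2, 313.9], 'confidence': 0.57}]
scene [{'location': [290.2, 455.3], 'confidence': 0.82}, {'location': [317.3, 411.6], 'confidence': 0.7}]
exp [np.float64(254.93928531539694), np.float64(315.0359182719606)]
```

View pics/w4.png

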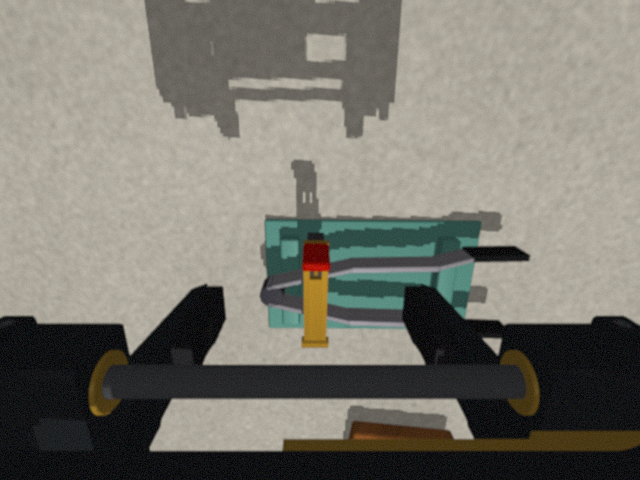

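```bash
python3 -m jog '[{"translation":[0,0,0.5],"twist":0,"claw":100},{"translation":[0,0,0.5],"twist":0,"claw":100},{"translation":[0,0,0.5],"twist":0,"claw":100},{"translation":[0,0,0.5],"twist":0,"claw":100},{"translation":[0,0,0],"twist":0,"claw":100},{"translation":[0,0,0],"twist":0,"claw":0},{"translation":[0,0,0],"twist":0,"claw":0},{"translation":[0,0,0],"twist":0,"claw":0},{"translation":[0,0,0],"twist":0,"claw":0},{"translation":[0,0,0],"twist":0,"claw":0},{"translation":[0,0,0],"twist":0,"claw":0},{"translation":[0,0,0],"twist":0,"claw":0},{"translation":[0,0,0],"twist":0,"claw":0}]' 10
python3 - <<'E'
from hasp import *
p=None
s=st();print(s['tool_pos'],s['opening'],s['contact_force'])
ths=np.linspace(.08,2.13,15)
P=[tab(t,88.5,20) for t in ths]
Mx=R.from_quat(s['eef_rot']).as_matrix()
for t,a,b in zip(ths[1:],P,P[1:]): print(round(t,2),(Mx.T@(b-a)/.04).round(2))
E
```

```text
clock: 8.32
tool_pos: [0.4432, 0.2284, 0.0604]
eef_rot: [0.68, 0.734, 0.0, 0.0]
contact_force: [0.5, -0.8, -0.2]
opening: 0.419
[0.44322701 0.22840848 0.06044143] 0.4191473141356421 [ 0.49708736 -0.7766097  -0.20474105]
0.23 [-0.12 -0.   -0.31]
0.37 [-0.17 -0.   -0.29]
0.52 [-0.21 -0.   -0.26]
0.67 [-0.24 -0.   -0.23]
0.81 [-0.27 -0.   -0.19]
0.96 [-0.3  -0.   -0.15]
1.1 [-0.32 -0.   -0.1 ]
1.25 [-0.33 -0.   -0.06]
1.4 [-0.33 -0.   -0.01]
1.54 [-0.33 -0.    0.04]
1.69 [-0.32 -0.    0.09]
1.84 [-0.3  -0.    0.13]
1.98 [-0.28 -0.    0.18]
2.13 [-0.25 -0.    0.22]
```

```bash
python3 -m jog '[{"translation":[0,0,0],"twist":0,"claw":0},{"translation":[0,0,0],"twist":0,"claw":0},{"translation":[0,0,0],"twist":0,"claw":0},{"translation":[0,0,0],"twist":0,"claw":0},{"translation":[0,0,0],"twist":0,"claw":0},{"translation":[0,0,0],"twist":0,"claw":0}]' 10
python3 -m jog '[{"translation":[-0.12,0,-0.31],"twist":0,"claw":0},{"translation":[-0.17,0,-0.29],"twist":0,"claw":0},{"translation":[-0.21,0,-0.26],"twist":0,"claw":0},{"translation":[-0.24,0,-0.23],"twist":0,"claw":0},{"translation":[0,0,0],"twist":0,"claw":0}]'
```

```text
clock: 8.82
tool_pos: [0.4438, 0.2285, 0.0604]
eef_rot: [0.68, 0.734, 0.0, 0.0]
contact_force: [3.0, 0.2, -0.5]
opening: 0.2
clock: 9.23
tool_pos: [0.4459, 0.2008, 0.1058]
eef_rot: [0.679, 0.734, 0.003, -0.001]
contact_force: [-0.3, 4.3, 4.1]
opening: 0.2
```

```bash
python3 -m jog '[{"translation":[-0.27,0,-0.19],"twist":0,"claw":0},{"translation":[-0.30,0,-0.15],"twist":0,"claw":0},{"translation":[-0.32,0,-0.10],"twist":0,"claw":0},{"translation":[-0.33,0,-0.06],"twist":0,"claw":0},{"translation":[-0.33,0,-0.01],"twist":0,"claw":0},{"translation":[-0.33,0,0.04],"twist":0,"claw":0},{"translation":[0,0,0],"twist":0,"claw":0}]'
python3 -m jog '[{"translation":[-0.32,0,0.09],"twist":0,"claw":0},{"translation":[-0.30,0,0.13],"twist":0,"claw":0},{"translation":[-0.28,0,0.18],"twist":0,"claw":0},{"translation":[-0.25,0,0.22],"twist":0,"claw":0},{"translation":[0,0,0],"twist":0,"claw":0},{"translation":[0,0,0],"twist":0,"claw":0}]'
python3 - <<'E'
from hasp import *
go(tab(2.13,88.5,20)-[0,0,.019],4.2)
D=cam('side');print(r.spot_point('hasp_tab','side')[:2],proj(D,tab(2.13)));save(D,'d5',(270,230,430,380))
E
```

```text
clock: 9.82
tool_pos: [0.4514, 0.1212, 0.1229]
eef_rot: [0.681, 0.733, -0.001, 0.001]
contact_force: [-0.2, -2.8, 9.9]
opening: 0.201
clock: 10.32
tool_pos: [0.4543, 0.0778, 0.0971]
eef_rot: [0.68, 0.734, -0.001, -0.0]
contact_force: [0.0, 0.7, -1.5]
opening: 0.201
at [0.4543 0.0778 0.0971] yaw_y 4.37 shift units [ 0.01 -0.01 -0.01] twist 0.03 F [ 0.   0.7 -1.5] open 0.201 t 10.32
[{'location': [280.3, 371.6], 'confidence': 0.8}] [np.float64(275.9995126827653), np.float64(371.01958485833575)]
```

View pics/d5.png

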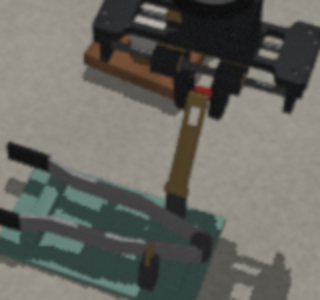

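```bash
python3 -m jog '[{"translation":[0,0,0],"twist":0,"claw":100},{"translation":[0,0,0],"twist":0,"claw":100},{"translation":[0,0,0],"twist":0,"claw":100},{"translation":[0,0,0],"twist":0,"claw":100},{"translation":[0,0,0],"twist":0,"claw":100},{"translation":[0,0,0],"twist":0,"claw":100},{"translation":[0,0,-0.6],"twist":0,"claw":100},{"translation":[0,0,-0.9],"twist":0,"claw":100},{"translation":[0,0,-1],"twist":0,"claw":100},{"translation":[0.83,0.54,0],"twist":0,"claw":100},{"translation":[0.83,0.54,0],"twist":0,"claw":100},{"translation":[0.83,0.54,0],"twist":0,"claw":100}]'
python3 -m jog '[{"translation":[0,0,0],"twist":1,"claw":100},{"translation":[0,0,0],"twist":1,"claw":100},{"translation":[0,0,0],"twist":1,"claw":100},{"translation":[0,0,0],"twist":1,"claw":100},{"translation":[0,0,0],"twist":1,"claw":100},{"translation":[0,0,0],"twist":1,"claw":100},{"translation":[0,0,0],"twist":1,"claw":100},{"translation":[0,0,0],"twist":1,"claw":100},{"translation":[0,0,0],"twist":1,"claw":100},{"translation":[0,0,0],"twist":1,"claw":100},{"translation":[0,0,0],"twist":1,"claw":100},{"translation":[0,0,0],"twist":1,"claw":100},{"translation":[0,0,0],"twist":1,"claw":100},{"translation":[0,0,0],"twist":1,"claw":100},{"translation":[0,0,0],"twist":1,"claw":100},{"translation":[0,0,0],"twist":0,"claw":100},{"translation":[0,0,0],"twist":0,"claw":100}]'
python3 - <<'E'
from hasp import *
go(w(0,0,12),-85.8)
W=cam('wrist');save(W,'w6')
for l in('tongs_grip','tongs_tip','rest','hasp_tab'):print(l,[(np.round(x['location'],1).tolist(),round(x['confidence'],2)) for x in r.spot_point(l,'wrist')[:2]])
print('exp grip',proj(W,w(0,0,31)),'tip',proj(W,w(83,0,31)),'rest',proj(W,w(0,0,0)),'tab',proj(W,tab(2.13)))
E
```

```text
clock: 11.42
tool_pos: [0.5129, 0.1822, 0.1991]
eef_rot: [0.681, 0.733, 0.001, 0.001]
contact_force: [0.7, -0.0, 0.0]
opening: 1.003
clock: 12.83
tool_pos: [0.5114, 0.1824, 0.1979]
eef_rot: [0.999, 0.04, -0.0, 0.0]
contact_force: [0.5, -0.7, -0.2]
opening: 1.001
at [0.5114 0.1824 0.1979] yaw_y -85.43 shift units [ 0.   -0.01  4.65] twist 0.06 F [ 0.5 -0.7 -0.2] open 1.001 t 12.83
tongs_grip [([183.6, 553.0], 0.56)]
tongs_tip []
rest [([205.3, 313.9], 0.81)]
hasp_tab []
exp grip [np.float64(212.9909977016636), np.float64(313.96267746657645)] tip [np.float64(122.19441808954043), np.float64(314.5811786323152)] rest [np.float64(205.37252356518982), np.float64(313.92924394826076)] tab [np.float64(322.4600629222832), np.float64(438.6832816822979)]
```

View pics/w6.png

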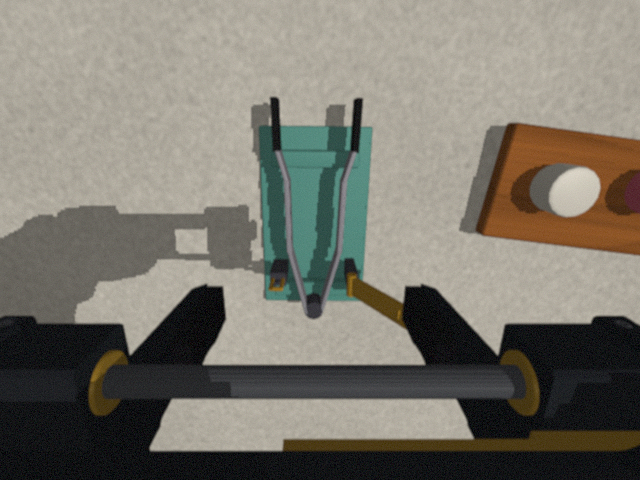

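```bash
python3 -m jog '[{"translation":[0,0,0.8],"twist":0,"claw":100},{"translation":[0,0,1],"twist":0,"claw":100},{"translation":[0,0,1],"twist":0,"claw":100},{"translation":[0,0,0.8],"twist":0,"claw":100},{"translation":[0,0,0.5],"twist":0,"claw":100},{"translation":[0,0,0.3],"twist":0,"claw":100},{"translation":[0,0,0.2],"twist":0,"claw":100},{"translation":[0,0,0],"twist":0,"claw":100},{"translation":[0,0,0],"twist":0,"claw":100}]' 5
python3 -m jog '[{"translation":[0,0,0],"twist":0,"claw":50},{"translation":[0,0,0],"twist":0,"claw":50},{"translation":[0,0,0],"twist":0,"claw":50},{"translation":[0,0,0],"twist":0,"claw":50},{"translation":[0,0,0],"twist":0,"claw":50},{"translation":[0,0,0],"twist":0,"claw":50},{"translation":[0,0,0],"twist":0,"claw":50},{"translation":[0,0,0],"twist":0,"claw":50},{"translation":[0,0,0],"twist":0,"claw":50},{"translation":[0,0,0],"twist":0,"claw":50}]' 5
```

```text
clock: 13.83
tool_pos: [0.5123, 0.1825, 0.0146]
eef_rot: [0.999, 0.038, 0.001, -0.0]
contact_force: [-0.1, 0.2, -0.4]
opening: 1.002
clock: 14.67
tool_pos: [0.512, 0.1822, 0.0143]
eef_rot: [0.999, 0.038, 0.0, 0.0]
contact_force: [-0.1, 0.6, 5.1]
opening: 0.631
```

```bash
python3 -m jog '[{"translation":[0,0,-0.2],"twist":0,"claw":50},{"translation":[0,0,-0.4],"twist":0,"claw":50},{"translation":[0,0,-0.6],"twist":0,"claw":50},{"translation":[0,0,-0.6],"twist":0,"claw":50},{"translation":[0,0,-0.6],"twist":0,"claw":50},{"translation":[0,0,-0.6],"twist":0,"claw":50},{"translation":[0,0,-0.6],"twist":0,"claw":50},{"translation":[0,0,-0.6],"twist":0,"claw":50},{"translation":[0,0,-0.5],"twist":0,"claw":50},{"translation":[0,0,-0.2],"twist":0,"claw":50},{"translation":[0,0,0],"twist":0,"claw":50},{"translation":[0,0,0],"twist":0,"claw":50}]' 5
python3 - <<'E'
from hasp import *
from h import *
W=cam('wrist');save(W,'w7')
for l,z in(('green_bar',.024),('rose_bar',.024),('white_bar',.024),('board',0)):
  print(l,[(np.round(x['location'],1).tolist(),round(x['confidence'],2),atz(W,x['location'],z).round(4)) for x in r.spot_point(l,'wrist')[:2]])
g=np.array([.533,-.224,0]);go([.533-.083,-.224,.18],-88)
E
```

```text
clock: 15.67
tool_pos: [0.5112, 0.1821, 0.2095]
eef_rot: [0.999, 0.038, -0.0, 0.0]
contact_force: [-0.3, -0.2, -2.6]
opening: 0.628
green_bar []
rose_bar [([186.0, 637.2], 0.63, array([ 0.5584, -0.1367,  0.024 ]))]
white_bar [([180.8, 543.3], 0.58, array([ 0.5563, -0.0419,  0.024 ]))]
board [([191.9, 612.6], 0.56, array([ 0.5476, -0.1363,  0.    ]))]
at [0.511  0.1821 0.2087] yaw_y -85.60 shift units [-2.3  10.    0.73] twist 0.40 F [-0.2  0.1 -0.3] open 0.633 t 15.92
```

View pics/w7.png

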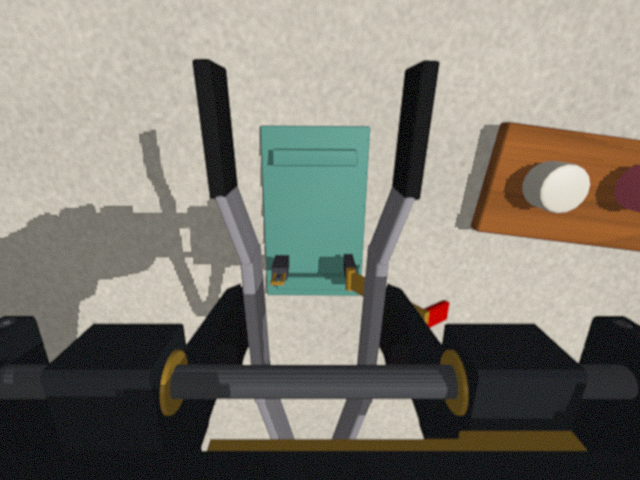

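```bash
python3 -m jog '[{"translation":[-0.07,0.3,0],"twist":0,"claw":50},{"translation":[-0.14,0.6,0],"twist":0,"claw":50},{"translation":[-0.18,0.8,0],"twist":0,"claw":50},{"translation":[-0.18,0.8,0],"twist":0,"claw":50},{"translation":[-0.18,0.8,0],"twist":0,"claw":50},{"translation":[-0.18,0.8,0],"twist":0,"claw":50},{"translation":[-0.18,0.8,0],"twist":0,"claw":50},{"translation":[-0.18,0.8,0],"twist":0,"claw":50},{"translation":[-0.18,0.8,0],"twist":0,"claw":50},{"translation":[-0.18,0.8,0],"twist":0,"claw":50},{"translation":[-0.18,0.8,0],"twist":0,"claw":50},{"translation":[-0.18,0.8,0],"twist":0,"claw":50},{"translation":[-0.18,0.8,0],"twist":0,"claw":50},{"translation":[-0.12,0.45,0],"twist":0,"claw":50},{"translation":[0,0,0],"twist":0,"claw":50},{"translation":[0,0,0],"twist":0,"claw":50},{"translation":[0,0,0],"twist":0,"claw":50}]' 5.5
cat > green.py <<'E'
from h import *
import sys
np.set_printoptions(precision=4,suppress=True)
W=cam('wrist');save(W,sys.argv[1])
for l in('green_bar','rose_bar'):
  print(l,[(np.round(x['location'],1).tolist(),round(x['confidence'],2),atz(W,x['location'],.024)) for x in r.spot_point(l,'wrist')[:2]])
def blob(d,box,z):
  hsv=cv2.cvtColor(d['img'],cv2.COLOR_RGB2HSV);m=cv2.inRange(hsv,(45,110,60),(80,255,255));a=np.zeros_like(m);x0,y0,x1,y1=box;a[y0:y1,x0:x1]=m[y0:y1,x0:x1]
  n,_,S,C=cv2.connectedComponentsWithStats(a);i=1+S[1:,4].argmax();print('blob',S[i],C[i],'at z',z,atz(d,C[i][::-1],z));return C[i][::-1]
b=blob(W,(0,0,640,300),.05)
S=cam('scene');D=cam('side')
bs=blob(S,(280,195,330,235),.045);bd=blob(D,(365,170,410,215),.045);print('tri',*tri([(S,bs),(D,bd)]))
s=st();T=R.from_quat(s['eef_rot']).as_matrix();tip=s['tool_pos']+T@[.0825,0,-.0167];print('tip',tip,'proj',proj(W,tip))
go([.450,-.230,.13],-85.6)
E
python3 green.py w8
```

```text
clock: 17.33
tool_pos: [0.4502, -0.2289, 0.2097]
eef_rot: [0.999, 0.039, -0.0, -0.0]
contact_force: [-0.3, 0.5, -0.9]
opening: 0.63
green_bar [([121.9, 320.7], 0.71, array([ 0.5336, -0.2282,  0.024 ]))]
rose_bar [([85.1, 219.1], 0.75, array([ 0.558 , -0.1336,  0.024 ]))]
blob [ 295   98   52   54 2197] [320.5098 124.3664] at z 0.05 [ 0.5316 -0.2277  0.05  ]
blob [296 214   4   2   4] [297.5 214.5] at z 0.045 [ 0.5425 -0.228   0.045 ]
blob [379 190   3   3   4] [379.75 191.25] at z 0.045 [ 0.5462 -0.2151  0.045 ]
tri [ 0.5467 -0.217   0.0484] [3.8215687098204167, 3.8215687098205575]
tip [ 0.5332 -0.222   0.2267] proj [np.float64(122.94640345287469), np.float64(314.09327189182903)]
at [ 0.4509 -0.2285  0.2099] yaw_y -85.49 shift units [-0.03  0.04  2.  ] twist 0.02 F [ 0.2  0.8 -0.6] open 0.635 t 17.58
```

View pics/w8.png

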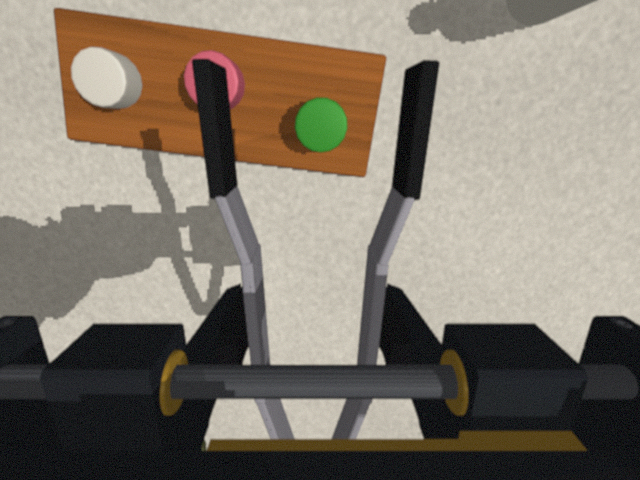

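```bash
python3 -m jog '[{"translation":[0,0.12,0.4],"twist":0,"claw":50},{"translation":[0,0,0.6],"twist":0,"claw":50},{"translation":[0,0,0.6],"twist":0,"claw":50},{"translation":[0,0,0.6],"twist":0,"claw":50},{"translation":[0,0,0.6],"twist":0,"claw":50},{"translation":[0,0,0.4],"twist":0,"claw":50},{"translation":[0,0,0],"twist":0,"claw":50},{"translation":[0,0,0],"twist":0,"claw":50},{"translation":[0,0,0],"twist":0,"claw":50}]' 5.5
python3 green.py w9
```

```text
clock: 18.33
tool_pos: [0.4517, -0.2343, 0.0828]
eef_rot: [0.999, 0.039, 0.001, 0.0]
contact_force: [0.4, 0.7, -1.6]
opening: 0.635
green_bar [([126.6, 315.9], 0.94, array([ 0.5325, -0.2287,  0.024 ]))]
rose_bar [([65.1, 148.9], 0.58, array([ 0.5575, -0.1343,  0.024 ]))]
blob [ 271   83   89   92 6411] [314.7991 128.2809] at z 0.05 [ 0.5319 -0.228   0.05  ]
blob [296 210   9   5  15] [300.4667 212.5333] at z 0.045 [ 0.5315 -0.2319  0.045 ]
blob [387 195   5   5  10] [389.1 197. ] at z 0.045 [ 0.5206 -0.2062  0.045 ]
tri [ 0.5275 -0.2298  0.0352] [9.321412028452768, 9.32141202845274]
tip [ 0.5338 -0.2283  0.0997] proj [np.float64(125.58787937734506), np.float64(316.4652617412795)]
at [ 0.4515 -0.2346  0.0828] yaw_y -85.61 shift units [-0.03 -0.12 -1.18] twist -0.00 F [-0.3 -0.7 -0.7] open 0.629 t 18.58
```

View pics/w9.png

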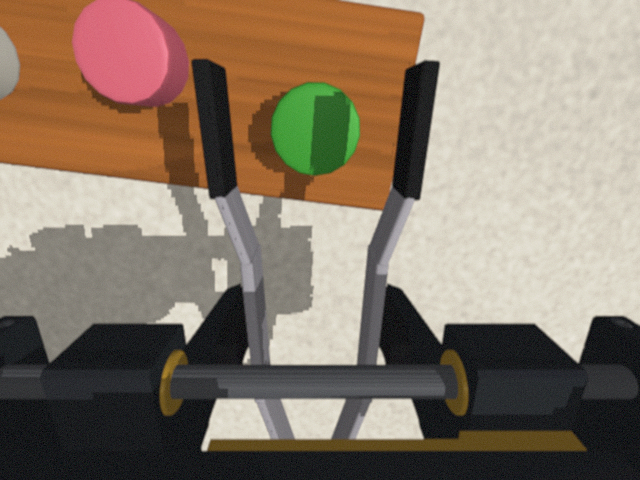

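```bash
python3 -m jog '[{"translation":[0,0,0.3],"twist":0,"claw":50},{"translation":[0,0,0.4],"twist":0,"claw":50},{"translation":[0,0,0.4],"twist":0,"claw":50},{"translation":[0,0,0.3],"twist":0,"claw":50},{"translation":[0,0,0.1],"twist":0,"claw":50},{"translation":[0,0,0],"twist":0,"claw":50},{"translation":[0,0,0],"twist":0,"claw":50},{"translation":[0,0,0],"twist":0,"claw":50}]' 5.5
python3 -m jog '[{"translation":[0,0,0],"twist":0,"claw":30},{"translation":[0,0,0],"twist":0,"claw":30},{"translation":[0,0,0],"twist":0,"claw":30},{"translation":[0,0,0],"twist":0,"claw":30},{"translation":[0,0,0],"twist":0,"claw":30},{"translation":[0,0,0],"twist":0,"claw":30}]' 12
python3 -m jog '[{"translation":[0,0,0],"twist":0,"claw":0},{"translation":[0,0,0],"twist":0,"claw":0},{"translation":[0,0,0],"twist":0,"claw":0},{"translation":[0,0,0],"twist":0,"claw":0},{"translation":[0,0,0],"twist":0,"claw":0},{"translation":[0,0,0],"twist":0,"claw":0}]' 25
```

```text
clock: 19.25
tool_pos: [0.4515, -0.2346, 0.0227]
eef_rot: [0.999, 0.038, 0.001, 0.0]
contact_force: [-0.6, -0.4, -0.8]
opening: 0.63
clock: 19.75
tool_pos: [0.4513, -0.2345, 0.0221]
eef_rot: [0.999, 0.038, 0.0, 0.0]
contact_force: [1.2, -0.3, -0.4]
opening: 0.507
clock: 20.25
tool_pos: [0.4512, -0.2344, 0.022]
eef_rot: [0.999, 0.038, 0.0, 0.0]
contact_force: [1.0, -0.6, -0.4]
opening: 0.508
```

```bash
python3 -m jog '[{"translation":[0,0,-0.1],"twist":0,"claw":0},{"translation":[0,0,-0.2],"twist":0,"claw":0},{"translation":[0,0,-0.3],"twist":0,"claw":0},{"translation":[0,0,-0.3],"twist":0,"claw":0},{"translation":[0,0,-0.3],"twist":0,"claw":0},{"translation":[0,0,-0.3],"twist":0,"claw":0},{"translation":[0,0,-0.3],"twist":0,"claw":0},{"translation":[0,0,-0.3],"twist":0,"claw":0},{"translation":[0,0,-0.2],"twist":0,"claw":0},{"translation":[0,0,-0.1],"twist":0,"claw":0},{"translation":[0,0,-0.1],"twist":0,"claw":0},{"translation":[0,0,0],"twist":0,"claw":0},{"translation":[0,0,0],"twist":0,"claw":0},{"translation":[0,0,0],"twist":0,"claw":0},{"translation":[0,0,0],"twist":0,"claw":0}]' 25
python3 - <<'E'
from h import *
W=cam('wrist');D=cam('side');go([0,0,0],0)
cv2.imwrite('pics/fin.png',cv2.resize(np.hstack([W['img'],D['img']])[:,:,::-1],(800,300)))
E
```

```text
clock: 21.5
tool_pos: [0.4507, -0.2342, 0.1214]
eef_rot: [0.999, 0.038, -0.001, -0.0]
contact_force: [-0.7, -0.2, -2.8]
opening: 0.506
at [ 0.4508 -0.2342  0.1215] yaw_y -85.60 shift units [-10.79  -6.7    3.05] twist -14.27 F [ 0.4 -1.2 -1.9] open 0.502 t 21.6
```

View pics/fin.png

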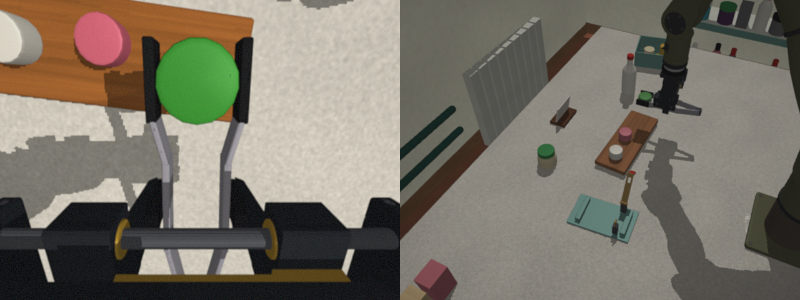

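The picture shows the green bar held between the black tips (wrist view, about (197,80)) and off the board. The white and rose bars, jar and bottle are still in place, and the hasp leans open.

```bash
python3 -c "
from h import *
print(r.finish_job()); s=st(); print(s['clock'],s['opening'],s['tool_pos'])"
```

```text
the job is handed in; nothing more can be done
None
the job is handed in; nothing more can be done
```

The job is handed in at 21.6 s of the 56 s allowed, with the green bar held up in the tongs about 100 mm above the board.

- **Hasp:** I swung it by its red tab to about 2.1 rad, well past upright. It still leaned open in the last side picture.
- **Tongs and bar:** I carried the tongs with 5 to 5.5 N and straddled the green bar. I then clamped at 25 N; the opening of about 45 mm fits a 46 mm bar.
- **Last checks:** The final wrist and side pictures show the bar between the rubber tips. The white and rose bars, jar and bottle were standing where they began, judged by eye. The opening held steady at 0.50–0.51 after the lift.
- **Disagreements:** Triangulating the green bar from the scene and side cameras gave residuals of 4 to 9 mm, so I relied on the wrist camera. A brief 10 N reading appeared while swinging the hasp, far below the limits. After handing in, the robot gave no more readings, so the final second is unchecked.

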